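# Step the thumbwheel preset on by one click and store it

## Robot

A 6-joint arm with a two-finger parallel gripper is mounted at the origin on a cart in front of the work surface, level with it; the furniture and walls round the work are solid. World frame = base frame: x ahead of the robot, y to its left, z up, the work surface at z = 0. Lengths are in m, angles in rad, forces in N, time in s.
With the tool pointing down it reaches from about 0.35 to 0.8 m from the base axis. Payload 7.3 kg.
Tool frame: the origin (TCP) lies midway between the tips of the shut fingers; the grasp point (between the pads) lies 19 mm behind it; y points along the fingers, x is the direction in which the jaws open and shut, and the axes are right-handed (so a half turn about y gives the same grasp; the last joint's range is limited). The gripper opens to 85 mm and grips with 20 to 120 N. Pads are 22 mm wide; open, the fingers measure 114 mm over their backs; the gripper's body (76 mm by 85 mm) begins 54 mm behind the grasp point. The pads swing forward as they close: fully open they stand 13 mm farther back than shut.
Start: joints at [1.028, 0.342, 1.524, -0, 1.275, -0.146], TCP at [0.203, 0.484, 0.231] pointing down, gripper open.
Joint ranges: [-2.53, 2.53], [-0.77, 2.02], [0.04, 2.7], [-1, 4.14], [0.28, 2.66], [-3.11, 3.11]. Speed limits (rad/s): [2.57, 2.57, 3.14, 3.14, 3.14, 3.14].

## Interface

Orientations are given as [roll, pitch, yaw] about the fixed x, y, z axes, in that order (R = Rz(yaw) Ry(pitch) Rx(roll)).
In Python, from workcell import robot, eyes, spotter gives the robot as it stands. The module is installed in compiled form; this text tells all that it offers.
- The arm moves only by the tool play_rows, never from a script. Its argument "deltas" is a list of rows, each a list of 6 numbers: the shift along the tool's x, y, z in cm, then the turn, a rotation vector about the tool's x, y, z in rad. A call has 1 to 10 rows; each row is the pose to reach, as a shift and turn from the pose commanded when the call began, along the tool's axes at that moment; what a row does not reach only later rows make up. A row lasts 1/8 s, in which the tool goes at most 62.5 mm and 10.7 degrees, less where a joint would pass 70% of its speed; a pose out of reach is approached as far as the arm can. A call with a gripper value outside its range is refused whole. "gripper" is the closure in counts, from 0 (fully open) to 255 (shut), set as the call begins (left out, the last holds). The fingers move at their own pace and stop on an object; "newtons" is the grip in N (left out, the last holds). Time passes only in rows, so rows that repeat a pose let the fingers close. It gives the time, the measured TCP pose, the force and the opening at its end, in the units of the state.
- robot.state(): the state, without advancing time (a new reading comes with each control period).
- eyes.snapshot(name): name is "side" or "top" or "wrist"; returns a dict with "pixels" (384x512x3 uint8, red, green, blue), "fx", "fy", "cx", "cy" (pixels), "dist_coeffs" ([k1, k2, p1, p2, k3] as OpenCV has them; the pictures are not rectified), "rvec" (rotation vector, rad) and "tvec" (3), from world to camera coordinates, as OpenCV has them; the wrist camera has in their place "tool_from_camera" (4x4, takes a point from camera to tool coordinates, whose origin is the TCP and whose axes are the tool frame's). Camera axes: x right, y down, z forward; pixel columns grow to the right and rows downward; lengths in m; the calibration is good to about 2 mm. A picture is of the moment at which its call begins: read the wrist's pose just before it. There is no depth.
- robot.close_job(): hands the job in, once; it reports no verdict.
Trained networks look in the newest picture that a camera, given by its name, has taken for a name from the list of things; names that differ only in an ending like _2 or _b are one class to them, and where a whole thing is asked for, a point or a joint stands for the part that bears it (a point fixed in the world has none). Each returns a list of dicts, best first, with "score" (0 to 1); they miss things now and then, are a little off and sometimes report something else, mostly with a low value. They report only what shows in the picture. A call takes as long as a camera call.
- spotter.trace(camera, label): "mask" (384x512 bool, what is visible of it) and "box" ([left, top, width, height] in pixels, round what is visible of it).
The state is a dict: "time_s": time; "q": joint angles; "qd": joint speeds; "effort": joint torques, N m; "position": TCP position; "eef_rot": TCP orientation; "ft_force": force on the tool from outside, world axes, zero at the start; "torque": the same for the moment, N m; "width": finger opening in m.
Only numpy, scipy, OpenCV 4.12 (cv2) and the standard library are available. Lean on these libraries where they do the work, as an engineer would, in place of code of your own. Each camera call takes 0.05 s, during which the arm holds its last target. There are 200 camera calls.

## Task

On the preset unit with the wide knurled thumbwheel, lay a fingertip on top of the wheel and roll it, by friction, towards that unit's button until it clicks into the next detent, with the black index groove between the two pointers; then press that unit's button right down and let it go to store the setting. Use light touches, and grip or lift nothing; the unit with the narrow wheel keeps its setting and its button is not pressed, and the things lying about stay where they are.

Things in the scene. Friction and masses are not known exactly. Their poses are not given: they have to be found in the camera images.
- unit_wide: unit to work on, with the wide wheel: grey box 140 (x) x 64 (y) mm, deck 50 mm above the bench, screwed down. Origin: centre of its underside; +x from wheel to button, z up. Wheel axle along y at x = -30, z = 38 mm; button at x = +42, y = 0. Cheeks by the wheel end 10 mm below its crest, a black pointer on each
- crest_wide (a point): top of the 36 mm wide thumbwheel, at its middle, 68 mm above the bench; sinks with the wheel, does not turn; axes as the unit's. The wheel floats on springs: pushed down it sinks up to 7 mm, about 4 N to start and 1.1 N more per mm. A fingertip that sinks the crest 3 to 5 mm can roll it by friction, about 1.5 N along the rim
- wheel_wide (a joint): turn of the knurled aluminium wheel (radius 30 mm), rad; grows as its top moves towards the button. Detents at 0, 0.55, 1.10 (16.5 mm of rim travel apart); it is drawn to the nearest, so past half-way it clicks over by itself. At 0.55 the black index groove is at the crest, between the pointers. Starts near 0, groove away from the button
- store_wide_top (a point): centre of the top of this unit's round button (22 mm across, in a 38 mm collar), 72 mm above the bench; axes as the unit's
- store_wide (a joint): travel of this button, m: 0 up, 0.006 fully down (4 N), springs back
- unit_narrow: other unit, with a narrow wheel; leave it alone (left of both units stand a tool bin, a plate and machines: cross them above 0.38 m): grey box 140 (x) x 64 (y) mm, deck 50 mm above the bench, screwed down. Origin: centre of its underside; +x from wheel to button, z up. Wheel axle along y at x = -30, z = 38 mm; button at x = +42, y = 0. Cheeks by the wheel end 10 mm below its crest, a black pointer on each
- crest_narrow (a point): top of the 14 mm wide thumbwheel, at its middle, 68 mm above the bench; sinks with the wheel, does not turn; axes as the unit's. The wheel floats on springs: pushed down it sinks up to 7 mm, about 4 N to start and 1.1 N more per mm. A fingertip that sinks the crest 3 to 5 mm can roll it by friction, about 1.5 N along the rim
- wheel_narrow (a joint): turn of the knurled aluminium wheel (radius 30 mm), rad; grows as its top moves towards the button. Detents at 0, 0.55, 1.10 (16.5 mm of rim travel apart); it is drawn to the nearest, so past half-way it clicks over by itself. At 0.55 the black index groove is at the crest, between the pointers. Starts near 0.55, stays there
- store_narrow_top (a point): centre of the top of this unit's round button (22 mm across, in a 38 mm collar), 72 mm above the bench; axes as the unit's
- store_narrow (a joint): travel of this button, m: 0 up, 0.006 fully down (4 N), springs back
- car_fob: black car remote fob, 35x63x15 mm, loose; leave it alone
- lock_cylinder_1: steel lock cylinder, 41x65x17 mm, loose; leave it alone
- padlock_brass: brass padlock, 66x42x15 mm, loose; leave it alone
- collet_1: small pale plastic holder standing upright, 21x21x40 mm, loose; leave it alone
- caliper: steel caliper, 74x210x8 mm, loose; leave it alone
- hex_key: black hex key, 30x88x6 mm, loose; leave it alone

How it is judged:
By the outcome, as a careful person would: the job done as asked, in the order asked, and still so for the second after the job is handed in, with the robot touching nothing.
It also fails if it takes over 40 s, if anything falls off the work surface, if the arm or the gripper's body presses on something with over 40 N, if the wrist force passes 120 N, or if a joint passes its speed limit or range.

## Working session

There is one attempt and no reset: what is moved stays moved. The work goes in short steps, Python scripts to look and compute and a tool call to move; the robot and the scene stay as the last step left them, time stands still between calls to the robot, and variables do not carry over. Pictures are saved under pics/ and viewed, about 8 in all and at most 12, crops included, and the job is handed in when it is done.

Besides the shell and the picture viewer there is one more tool, called after ">>>" as name(argument=value, ...) on one line, values as JSON. play_rows: Moves the arm, as the interface text tells. Its arguments: {"type":"object","properties":{"deltas":{"type":"array"},"gripper":{"type":"number"},"newtons":{"type":"number"}},"required":["deltas"]}

```bash
mkdir -p pics; python3 - <<'E'
from workcell import robot, eyes, spotter
import cv2, numpy as np, pickle
s=robot.state(); print(s['time_s'],s['position'],s['eef_rot'],s['ft_force'],s['width'])
out={}
ims=[]
for c in ['side','top']:
    d=eyes.snapshot(c); out[c]=d; ims.append(d['pixels'])
    for l in ['unit_wide','unit_narrow','crest_wide','crest_narrow','store_wide_top','store_narrow_top']:
        for r in spotter.trace(c,l)[:2]: 
            m=r['mask']; v,u=np.nonzero(m); print(c,l,round(r['score'],2),r['box'],u.mean().round(1),v.mean().round(1))
pickle.dump(out,open('snap.pkl','wb'))
for c,i in zip(['side','top'],ims): cv2.imwrite(f'pics/{c}0.png',cv2.resize(i[:,:,::-1],(800,600),interpolation=cv2.INTER_CUBIC))
E
```

```text
0.0 [0.20264328 0.48385175 0.23061173] [-1.57056314  0.00159851  1.1740159 ] [-0.58421131  0.22310577  1.11756138] 0.08532230714577499
side unit_wide 0.83 [295.6, 194.1, 66.9, 44.3] 335.0 212.9
side unit_wide 0.16 [244.5, 147.6, 6.9, 11.6] 247.2 153.7
side unit_narrow 0.7 [229.0, 135.6, 71.5, 51.2] 264.8 160.5
side crest_wide 0.59 [320.8, 197.5, 30.6, 20.8] 335.5 207.6
side crest_narrow 0.76 [265.3, 141.1, 26.7, 13.0] 278.6 146.8
side store_narrow_top 0.55 [242.3, 147.3, 10.3, 11.5] 247.2 153.6
top unit_wide 0.73 [194.1, 222.8, 37.4, 88.5] 212.6 268.3
top unit_wide 0.7 [196.1, 266.0, 27.9, 33.4] 209.9 283.6
top unit_narrow 0.96 [283.4, 201.7, 37.7, 80.9] 303.8 241.5
top unit_narrow 0.57 [206.2, 238.6, 7.4, 13.1] 208.1 245.4
top crest_wide 0.91 [200.2, 267.8, 22.9, 33.8] 210.2 283.1
top crest_narrow 0.79 [302.7, 241.2, 6.2, 30.0] 305.4 255.4
top store_narrow_top 0.48 [301.7, 213.2, 11.4, 11.9] 307.0 217.7
```

View pics/side0.png

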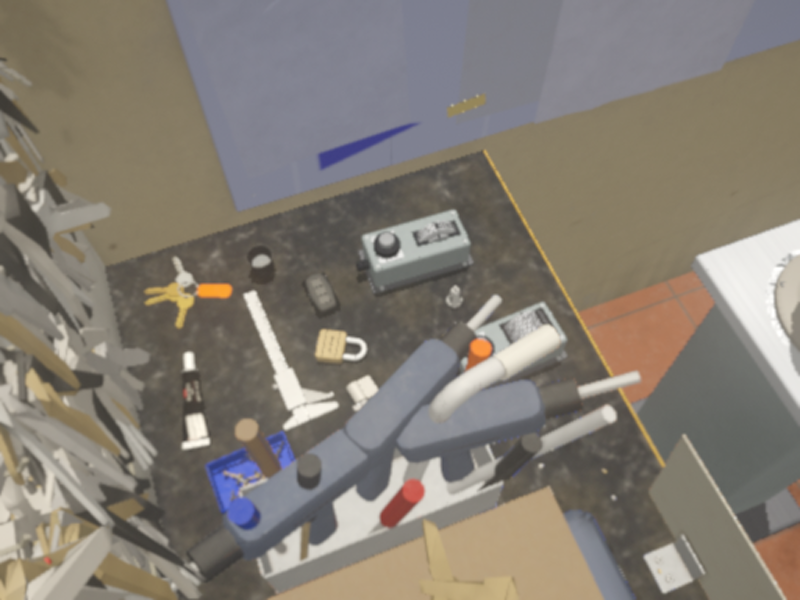

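View pics/top0.png

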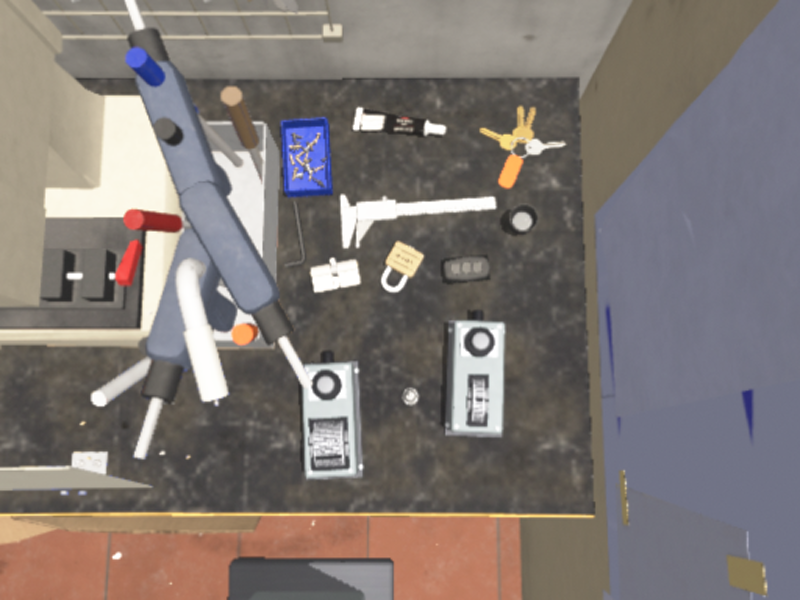

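The top view shows the wide unit in 800x600 pixels, with its deck corners at about (303,365), (358,362), (361,476) and (306,478). Its button is at (326,384) and its wheel at about (328,442), so it points up the image. The side view has the arm in front of it.

```bash
cat > h.py <<'E'
import numpy as np, cv2
from scipy.spatial.transform import Rotation as R
def ray(d,uv):
    K=np.array([[d['fx'],0,d['cx']],[0,d['fy'],d['cy']],[0,0,1]])
    n=cv2.undistortPoints(np.array([[uv]],float),K,np.array(d['dist_coeffs'],float))[0,0]
    Rm=cv2.Rodrigues(np.array(d['rvec'],float))[0]; t=np.array(d['tvec']).ravel()
    return -Rm.T@t, Rm.T@np.array([n[0],n[1],1])
def onz(d,uv,z):
    c,r=ray(d,uv); return c+r*(z-c[2])/r[2]
E
python3 - <<'E'
import pickle; from h import *
o=pickle.load(open('snap.pkl','rb')); d=o['top']
k=0.64
print('cam',ray(d,(256,192)))
for n,p,z in [('TL',(303,365),.05),('TR',(358,362),.05),('BR',(361,476),.05),('BL',(306,478),.05),('btn',(326,384),.072),('wheel',(328,442),.066),('nbtn',(480,341),.072),('collet',(411,397),.04)]:
    print(n,onz(d,np.array(p)*k,z).round(4))
E
grep -c . h.py; lscpu | head -0
```

```text
cam (array([ 0.46703511, -0.21430847,  0.97874172]), array([ 0.16256398,  0.01033862, -0.98674745]))
TL [ 0.5372 -0.0829  0.05  ]
TR [ 0.5411 -0.152   0.05  ]
BR [ 0.4014 -0.1572  0.05  ]
BL [ 0.3988 -0.0898  0.05  ]
btn [ 0.5124 -0.1146  0.072 ]
wheel [ 0.4426 -0.1177  0.066 ]
nbtn [ 0.5654 -0.3032  0.072 ]
collet [ 0.4979 -0.2186  0.04  ]
9bash: lscpu: command not found
```

```bash
python3 - <<'E'
from workcell import robot, eyes
import cv2
d=eyes.snapshot('wrist'); print(d['tool_from_camera'],d['fx'],d['cx'],d['cy'])
cv2.imwrite('pics/w0.png',cv2.resize(d['pixels'][:,:,::-1],(800,600)))
E
```

```text
[[ 9.99999823e-01 -5.77054764e-04 -1.43276170e-04  3.86973851e-04]
 [-1.29257618e-05 -2.62014028e-01  9.65064065e-01 -1.42806258e-01]
 [-5.94435183e-04 -9.65063892e-01 -2.62013989e-01  6.53723506e-02]
 [ 0.00000000e+00  0.00000000e+00  0.00000000e+00  1.00000000e+00]] 321.86351807466394 253.486437356153 195.93128489930544
```

>>> play_rows(deltas=[[0,-6,0,0,0,0],[0,-12,0,0,0,0],[0,-17,0,0,0,0],[0,-17.5,0,0,0,0],[0,-17.5,0,0,0,0]], gripper=255, newtons=20)

```text
time_s: 1.38
position: [0.2028, 0.4841, 0.4058]
eef_rot: [-1.571, 0.0, 1.174]
ft_force: [-0.6, -0.3, -0.8]
width: 0.0004
```

>>> play_rows(deltas=[[-2.8,0,-5.4,0,0.11,0],[-5.6,0,-10.8,0,0.22,0],[-8.4,0,-16.2,0,0.33,0],[-11.2,0,-21.6,0,0.44,0],[-14,0,-27,0,0.56,0],[-14,0,-27,0,0.56,0]])

```text
time_s: 2.12
position: [0.3996, 0.2475, 0.4039]
eef_rot: [-1.571, 0.004, 0.607]
ft_force: [0.2, 0.3, -0.6]
width: -0.0002
```

>>> play_rows(deltas=[[-2.7,0,-5.5,0,0.1,0],[-5.4,0,-11,0,0.2,0],[-8.2,0,-16.5,0,0.3,0],[-11,0,-22,0,0.4,0],[-13.7,0,-27.5,0,0.5,0],[-16.6,0,-33,0,0.57,0],[-16.6,0,-33,0,0.57,0],[-16.6,0,-33,0,0.57,0]])

```text
time_s: 3.12
position: [0.4521, -0.1135, 0.4052]
eef_rot: [-1.569, 0.002, 0.045]
ft_force: [0.8, 0.2, -0.2]
width: 0.0005
```

>>> play_rows(deltas=[[0,5,0,0,0,0],[0,10,0,0,0,0],[0,15,0,0,0,0],[0,22,0,0,0,0],[0,24,0,0,0,0],[0,24,0,0,0,0]])

```text
time_s: 3.88
position: [0.451, -0.1121, 0.1648]
eef_rot: [-1.568, 0.004, 0.047]
ft_force: [0.6, 0.0, 0.3]
width: 0.0003
```

```bash
cat >> h.py <<'E'
def shot(name):
    from workcell import robot, eyes
    s=robot.state(); d=eyes.snapshot('wrist')
    T=np.eye(4); T[:3,:3]=R.from_euler('xyz',s['eef_rot']).as_matrix(); T[:3,3]=s['position']
    M=np.linalg.inv(T@np.array(d['tool_from_camera']))
    d['rvec']=cv2.Rodrigues(M[:3,:3])[0]; d['tvec']=M[:3,3]
    cv2.imwrite(f'pics/{name}.png',cv2.resize(d['pixels'][:,:,::-1],(800,600),interpolation=cv2.INTER_CUBIC))
    import pickle; pickle.dump(d,open(name+'.pkl','wb'))
    print(s['time_s'],s['position'],s['eef_rot'],s['ft_force']); return d
def proj(d,P):
    K=np.array([[d['fx'],0,d['cx']],[0,d['fy'],d['cy']],[0,0,1]])
    return cv2.projectPoints(np.array(P,float).reshape(-1,3),np.array(d['rvec'],float),np.array(d['tvec'],float),K,np.array(d['dist_coeffs'],float))[0][:,0]
E
python3 - <<'E'
from h import *
from workcell import spotter
d=shot('w1')
for l,z in [('crest_wide',.066),('store_wide_top',.072),('unit_wide',.05)]:
    for r in spotter.trace('wrist',l)[:2]:
        v,u=np.nonzero(r['mask']); print(l,round(r['score'],2),r['box'],u.mean(),v.mean(),onz(d,(u.mean(),v.mean()),z))
E
```

```text
3.875 [ 0.45102302 -0.11205623  0.16475189] [-1.56832027  0.00417486  0.04740112] [0.61741395 0.00083861 0.31126698]
crest_wide 0.92 [209.3, 171.8, 66.6, 51.0] 243.14870967741936 196.90935483870967 [ 0.44346758 -0.11233819  0.066     ]
store_wide_top 0.8 [319.3, 182.5, 31.7, 34.2] 334.97222222222223 199.03362573099415 [ 0.5135086  -0.10901384  0.072     ]
unit_wide 0.95 [193.4, 144.8, 182.5, 87.5] 279.20169551395264 186.2723419286471 [ 0.47233927 -0.10623482  0.05      ]
```

View pics/w1.png

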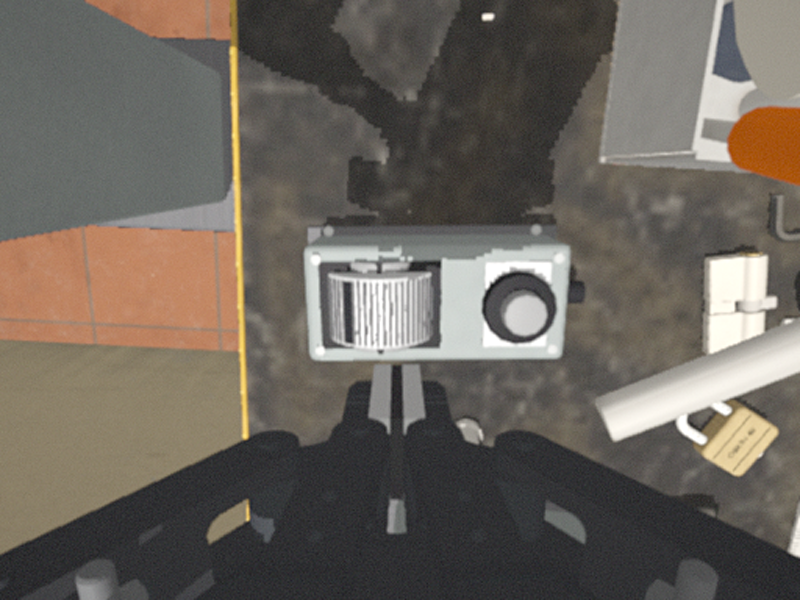

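The wrist view shows the wide unit, with its wheel centre at (381,309), the groove at (348,310) on the side away from the button, and its button at (524,313). A white rod end at about (608,420) needs locating before I move near it.

```bash
python3 - <<'E'
from h import *
from workcell import eyes
import pickle
o={c:eyes.snapshot(c) for c in('top','side')}; pickle.dump(o,open('s2.pkl','wb'))
a=[cv2.resize(o[c]['pixels'][:,:,::-1],(400,300),interpolation=cv2.INTER_AREA) for c in o]
b=o['side']['pixels'][130:270,240:430,::-1]
t=o['top']['pixels'][170:310,130:320,::-1]
cv2.imwrite('pics/s2.png',np.vstack([np.hstack(a),np.hstack([cv2.resize(t,(400,295)),cv2.resize(b,(400,295))])]))
d=pickle.load(open('w1.pkl','rb')); k=.64
L=np.array([[-.07,.032,.05],[.07,.032,.05],[.07,-.032,.05],[-.07,-.032,.05],[.042,0,.072]])
px=np.array([[306,247],[568,243],[570,357],[310,359],[524,313]])*k
from scipy.optimize import least_squares
def f(p,free=True):
    c,s=np.cos(p[2]),np.sin(p[2]); W=L@np.array([[c,s,0],[-s,c,0],[0,0,1]])+[p[0],p[1],0]
    return (proj(d,W)-px).ravel()
r=least_squares(f,[.47,-.115,.04]); print(r.x, f(r.x).reshape(-1,2).round(1))
print('tcp px800',proj(d,[[.45102,-.11206,.16475]])/k)
E
```

```text
[ 0.47353215 -0.11292988  0.06662404] [[-2.7 -0.7]
 [ 3.6 -1.3]
 [-3.   0.4]
 [-0.1  2. ]
 [ 2.   0.2]]
tcp px800 [[393.01886772 391.93283587]]
```

View pics/s2.png

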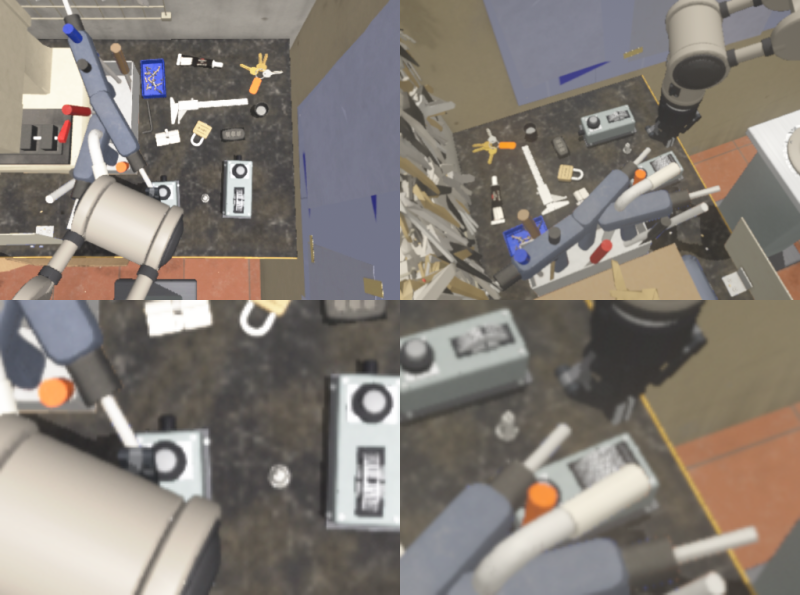

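```bash
python3 - <<'E'
from h import *
import pickle
from scipy.optimize import least_squares
o=pickle.load(open('snap.pkl','rb')); w=pickle.load(open('w1.pkl','rb')); k=.64
def tri(name,obs):
    f=lambda P: np.concatenate([(proj(d,[P])[0]-np.array(p)*k) for d,p in obs])
    r=least_squares(f,[.5,-.1,.1]); print(name,r.x.round(4),(r.fun).round(1))
tri('rodA top+side',[(o['top'],(306,382)),(o['side'],(497,300))])
tri('rodA top+wrist',[(o['top'],(306,382)),(w,(608,420))])
tri('rod all',[(o['top'],(306,382)),(o['side'],(497,300)),(w,(608,420))])
tri('sleeve end',[(o['top'],(280,338)),(o['side'],(462,335))])
tri('tube end',[(o['top'],(212,400)),(o['side'],(550,340))])
tri('rodB',[(o['top'],(140,457)),(o['side'],(636,378))])
tri('rodC',[(o['top'],(97,398)),(o['side'],(612,412))])
tri('btn',[(o['top'],(326,384)),(w,(524,313))])
tri('blueA',[(o['top'],(262,300)),(o['side'],(440,355))])
# joint fit with side? top deck fit
L=np.array([[-.07,.032,.05],[.07,.032,.05],[.07,-.032,.05],[-.07,-.032,.05],[.042,0,.072]])
pt=np.array([[306,478],[303,365],[358,362],[361,476],[326,384]])*k
pw=np.array([[306,247],[568,243],[570,357],[310,359],[524,313]])*k
def W(p,L=L):
    c,s=np.cos(p[2]),np.sin(p[2]); return L@np.array([[c,s,0],[-s,c,0],[0,0,1]])+[p[0],p[1],0]
for obs in ([(o['top'],pt)],[(w,pw)],[(o['top'],pt),(w,pw)]):
    f=lambda p: np.concatenate([(proj(d,W(p))-x).ravel() for d,x in obs])
    r=least_squares(f,[.47,-.115,.04],loss='soft_l1'); p=r.x
    print(p.round(4),W(p,np.array([[-.03,0,.068],[.042,0,.072]])).round(4).tolist())
E
```

```text
rodA top+side [ 0.5081 -0.1056  0.1879] [-0.2  0.4 -0.5 -0.1]
rodA top+wrist [ 0.5078 -0.1066  0.1883] [ 0.3  0.5  0.1 -0.1]
rod all [ 0.5077 -0.1064  0.1886] [ 0.2  0.6 -0.4 -0.7  0.1 -0.2]
sleeve end [ 0.5582 -0.0782  0.1873] [ 0.8 -1.4  1.6  0.3]
tube end [ 0.4902 -0.02    0.2349] [ 0.8 -1.3  1.5  0.2]
rodB [0.4334 0.048  0.2383] [ 0.4 -0.5  0.6  0. ]
rodC [0.4884 0.0794 0.2752] [-0.3  0.4 -0.5 -0. ]
btn [ 0.5155 -0.1122  0.0647] [-0.8 -1.4 -0.6  0.3]
blueA [ 0.595  -0.0594  0.203 ] [ 0.1 -0.1  0.1  0. ]
[ 0.4698 -0.1192  0.0534] [[0.4398, -0.1208, 0.068], [0.5117, -0.117, 0.072]]
[ 0.4736 -0.113   0.0669] [[0.4436, -0.115, 0.068], [0.5155, -0.1102, 0.072]]
[ 0.4722 -0.1137  0.0684] [[0.4423, -0.1157, 0.068], [0.5141, -0.1108, 0.072]]
```

The rod end hangs at about (0.508, -0.106, 0.188), right over the button, so a vertical gripper would hit it there. I'll lean the tool back towards the robot, about 20° for rolling and 40° or more for the button.

>>> play_rows(deltas=[[-0.7,0,-0.5,0,0,-0.12],[-0.7,0,-0.5,0,0,-0.24],[-0.7,0,-0.5,0,0,-0.35],[-0.7,0,-0.5,0,0,-0.35]])

```text
time_s: 4.68
position: [0.4443, -0.12, 0.1667]
eef_rot: [-1.57, -0.35, 0.042]
ft_force: [0.5, -0.9, -0.1]
width: -0.0003
```

>>> play_rows(deltas=[[-0.9,2.5,0,0,0,0],[-1.8,5,0,0,0,0],[-2.7,7.5,0,0,0,0],[-2.7,7.5,0,0,0,0]])

```text
time_s: 5.18
position: [0.446, -0.1194, 0.0856]
eef_rot: [-1.568, -0.347, 0.044]
ft_force: [-0.1, -0.2, -0.1]
width: -0.0
```

```bash
python3 - <<'E'
from h import *
from workcell import robot
d=shot('w2'); s=robot.state(); print(s['q'])
p=proj(d,[s['position']])/.64; print(p)
E
```

```text
5.175 [ 0.44601438 -0.11936154  0.08557573] [-1.5680397  -0.34688552  0.04379851] [-0.10892804 -0.1891337  -0.08621335]
[-0.56534625  0.30387928  2.15888159  0.48594885  0.4348087  -1.02762303]
[[395.83233386 394.84929964]]
```

View pics/w2.png

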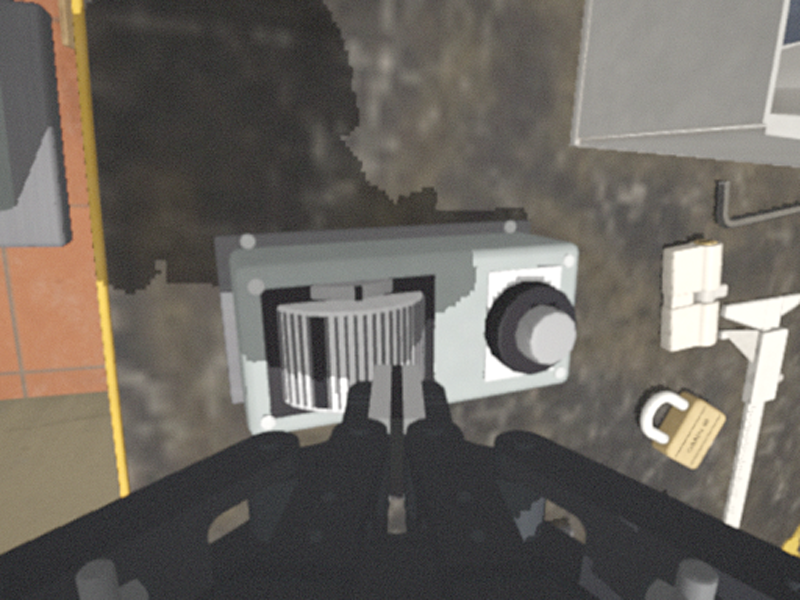

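The finger is just above the wheel. The groove is at (318,345), on the side away from the button, and nothing else is near the gripper. I'll descend onto the wheel.

>>> play_rows(deltas=[[-0.35,0.5,0.1,0,0,0],[-0.69,1.03,0.2,0,0,0],[-0.69,1.03,0.2,0,0,0]])

```text
time_s: 5.6
position: [0.4426, -0.1178, 0.0745]
eef_rot: [-1.57, -0.35, 0.044]
ft_force: [-1.3, 0.4, 0.4]
width: 0.0001
```

>>> play_rows(deltas=[[-0.07,0.19,0,0,0,0],[-0.14,0.38,0,0,0,0],[-0.14,0.38,0,0,0,0]])

```text
time_s: 5.98
position: [0.4427, -0.118, 0.0704]
eef_rot: [-1.571, -0.35, 0.044]
ft_force: [0.1, -0.0, -0.1]
width: -0.0
```

>>> play_rows(deltas=[[-0.07,0.19,0,0,0,0],[-0.07,0.19,0,0,0,0]])

```text
time_s: 6.22
position: [0.443, -0.1181, 0.0687]
eef_rot: [-1.571, -0.351, 0.044]
ft_force: [-1.4, 1.2, 4.6]
width: 0.0002
```

>>> play_rows(deltas=[[-0.07,0.19,0,0,0,0],[-0.07,0.19,0,0,0,0]])

```text
time_s: 6.48
position: [0.4431, -0.1182, 0.0668]
eef_rot: [-1.571, -0.351, 0.044]
ft_force: [-1.3, 0.5, 6.8]
width: -0.0002
```

>>> play_rows(deltas=[[-0.07,0.19,0,0,0,0],[-0.07,0.19,0,0,0,0]])

```text
time_s: 6.72
position: [0.4431, -0.1182, 0.0649]
eef_rot: [-1.571, -0.351, 0.044]
ft_force: [-2.3, 0.8, 8.9]
width: -0.0001
```

>>> play_rows(deltas=[[0.24,0.09,0,0,0,0],[0.47,0.17,0,0,0,0],[0.7,0.26,0.01,0,0,0],[0.94,0.34,0.02,0,0,0]])

```text
time_s: 7.22
position: [0.4537, -0.1177, 0.0653]
eef_rot: [-1.572, -0.352, 0.044]
ft_force: [0.5, 0.6, 9.0]
width: -0.0001
```

>>> play_rows(deltas=[[0.19,0.07,0,0,0,0],[0.38,0.14,0,0,0,0],[0.56,0.2,0.01,0,0,0],[0.56,0.2,0.01,0,0,0]])

```text
time_s: 7.72
position: [0.4594, -0.1173, 0.0651]
eef_rot: [-1.572, -0.352, 0.044]
ft_force: [-0.5, 0.2, 6.8]
width: 0.0001
```

```bash
python3 - <<'E'
from h import *
d=shot('w3')
E
```

```text
7.725 [ 0.45941083 -0.1172955   0.06512467] [-1.57172483 -0.35166282  0.04432508] [-0.45811724  0.24743547  6.77109783]
```

View pics/w3.png

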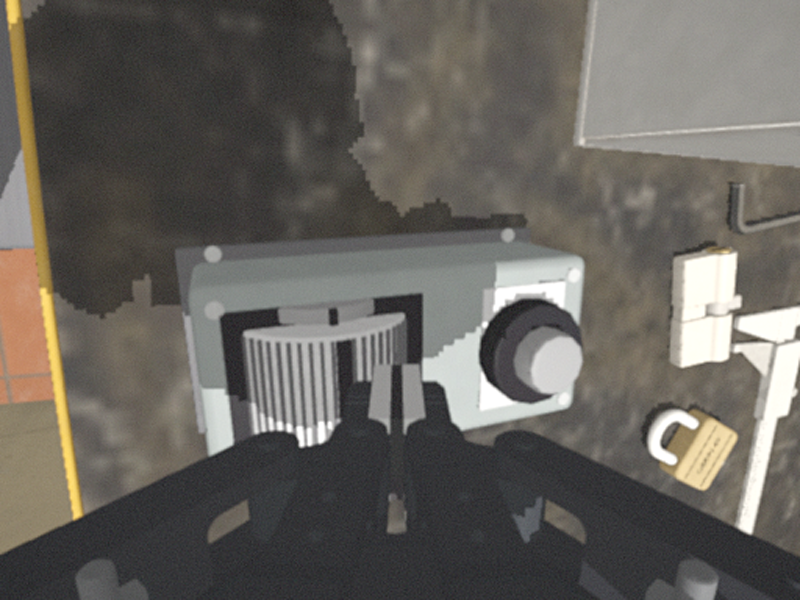

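The groove is now at (346,350), right beside the pointer at (333,317), so it has rolled past half-way. I'll lift straight off and check.

>>> play_rows(deltas=[[0.34,-0.94,0,0,0,0],[0.8,-2.2,0,0,0,0],[0.8,-2.2,0,0,0,0]])

```text
time_s: 8.15
position: [0.4591, -0.1173, 0.0885]
eef_rot: [-1.572, -0.351, 0.045]
ft_force: [0.6, 0.3, -0.5]
width: 0.0002
```

>>> play_rows(deltas=[[0.7,-1.5,0,0,0,-0.1],[0.7,-1.5,0,0,0,-0.2],[0.7,-1.5,0,0,0,-0.3],[0.7,-1.5,0,0,0,-0.35],[0.7,-1.5,0,0,0,-0.35]])

```text
time_s: 8.78
position: [0.4597, -0.1147, 0.1033]
eef_rot: [-1.562, -0.689, 0.042]
ft_force: [0.4, 0.6, -0.1]
width: 0.0002
```

```bash
python3 - <<'E'
from h import *
from workcell import robot
d=shot('w4'); print(robot.state()['q'])
E
```

```text
8.775 [ 0.45974512 -0.11469718  0.10328442] [-1.56208853 -0.68905165  0.04248839] [ 0.40140216  0.61568771 -0.14543963]
[-0.71853614  0.30546921  2.37853498  1.72489208  0.4656362  -2.37999015]
```

View pics/w4.png

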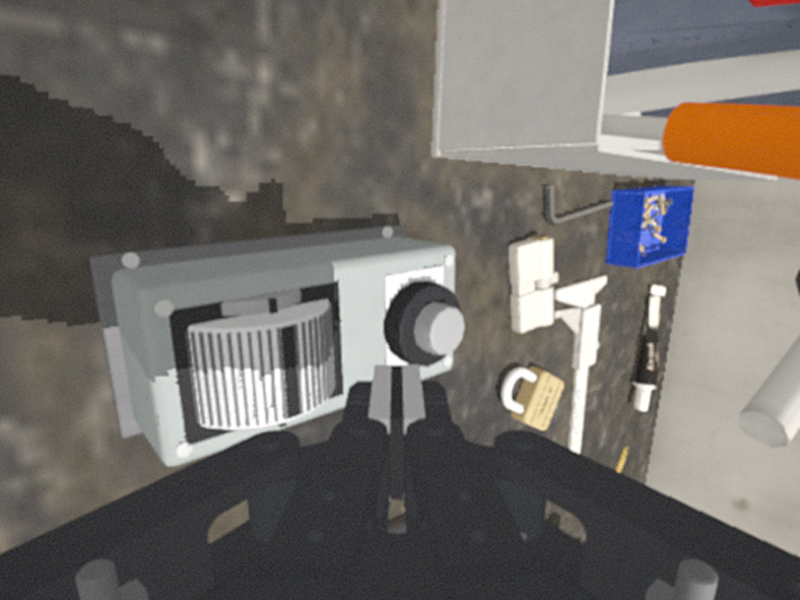

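The groove line from (278,330) to (290,415) runs straight to the rear pointer at (272,300), so the wheel is in the detent. Next I'll check the groove and button positions from this frame.

```bash
python3 - <<'E'
from h import *
import pickle
d=pickle.load(open('w4.pkl','rb'))
for n,p,z in [('btn',(440,327),.072),('groove',(284,372),.068),('ptr',(272,303),.058),('c1',(165,308),.05),('c2',(450,262),.05),('c3',(447,362),.05),('c4',(184,452),.05)]: print(n,onz(d,np.array(p)*.64,z).round(4))
E
```

```text
btn [ 0.5099 -0.1087  0.072 ]
groove [ 0.4409 -0.1149  0.068 ]
ptr [ 0.442  -0.0931  0.058 ]
c1 [ 0.4091 -0.0924  0.05  ]
c2 [ 0.5363 -0.0863  0.05  ]
c3 [ 0.5382 -0.1362  0.05  ]
c4 [ 0.4116 -0.1435  0.05  ]
```

>>> play_rows(deltas=[[0.9,1.1,0,0,0,-0.03],[1.9,2.3,0,0,0,-0.06],[2.8,3.4,0,0,0,-0.09],[3.8,4.6,0.1,0,0,-0.1],[3.8,4.6,0.1,0,0,-0.1],[3.8,4.6,0.1,0,0,-0.1]])

```text
time_s: 9.57
position: [0.5182, -0.1101, 0.0922]
eef_rot: [-1.559, -0.787, 0.041]
ft_force: [-0.6, -0.1, 0.1]
width: -0.0
```

```bash
python3 - <<'E'
from h import *
from workcell import robot
d=shot('w5'); print(robot.state()['q'])
E
```

```text
9.575 [ 0.51818484 -0.11008919  0.09222751] [-1.55883487 -0.78724695  0.04110725] [-0.56568983 -0.13899056  0.07219885]
[-0.63371241  0.43140139  2.3237454   2.05918664  0.53708867 -2.6413628 ]
```

View pics/w5.png

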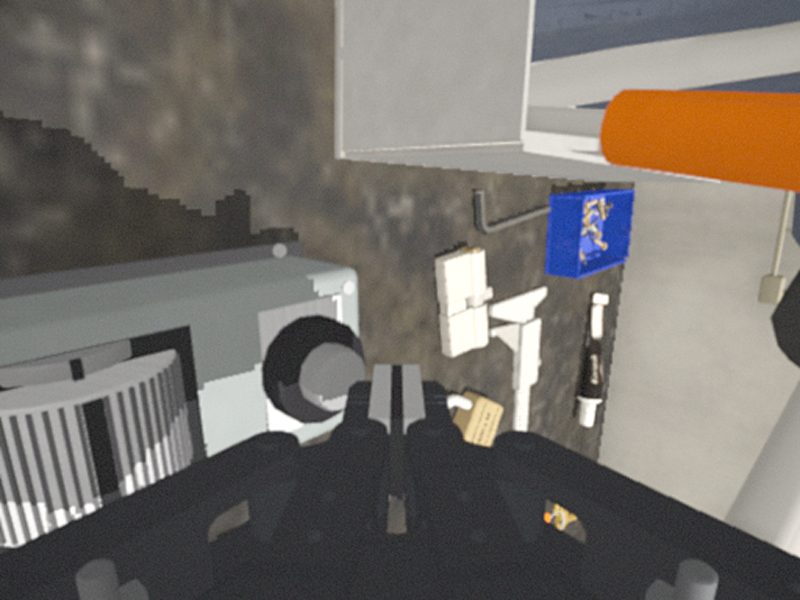

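The tip is beside and above the button, whose top is at about (333,375). The rod is at the right edge of the picture, clear of the gripper.

```bash
python3 - <<'E'
from h import *
import pickle
d=pickle.load(open('w5.pkl','rb'))
print(onz(d,np.array((333,375))*.64,.072))
P=np.array([.5182,-.1101,.0922]); c=P-.0085*np.array([.707,0,.707])
print(proj(d,[c,c+[0,.011,0],[c[0],-.1101,.072],[.5135,-.111,.072]])/.64)
E
```

```text
[ 0.51058713 -0.10822258  0.072     ]
[[365.85463691 392.04601798]
 [366.38013635 358.03706265]
 [336.88899557 379.27587857]
 [340.01653759 380.90107385]]
```

>>> play_rows(deltas=[[-0.4,0.4,0,0,0,0],[-0.8,0.8,0,0,0,0],[-0.8,0.8,0,0,0,0]])

```text
time_s: 10.0
position: [0.5184, -0.1103, 0.0806]
eef_rot: [-1.559, -0.788, 0.04]
ft_force: [-0.3, -0.2, -0.2]
width: -0.0
```

>>> play_rows(deltas=[[-0.14,0.14,0,0,0,0],[-0.28,0.28,0,0,0,0],[-0.28,0.28,0,0,0,0]])

```text
time_s: 10.38
position: [0.5188, -0.1103, 0.0772]
eef_rot: [-1.56, -0.789, 0.041]
ft_force: [0.6, 0.5, 0.0]
width: -0.0001
```

>>> play_rows(deltas=[[-0.14,0.14,0,0,0,0],[-0.21,0.21,0,0,0,0],[-0.21,0.21,0,0,0,0]])

```text
time_s: 10.75
position: [0.5189, -0.1103, 0.0744]
eef_rot: [-1.56, -0.789, 0.041]
ft_force: [-0.5, -0.1, 1.8]
width: 0.0004
```

>>> play_rows(deltas=[[-0.14,0.14,0,0,0,0],[-0.21,0.21,0,0,0,0],[-0.21,0.21,0,0,0,0]])

```text
time_s: 11.12
position: [0.5189, -0.1103, 0.0714]
eef_rot: [-1.56, -0.789, 0.041]
ft_force: [-0.9, -0.7, 3.3]
width: -0.0003
```

>>> play_rows(deltas=[[-0.07,0.07,0,0,0,0],[-0.14,0.14,0,0,0,0],[-0.14,0.14,0,0,0,0]])

```text
time_s: 11.5
position: [0.5191, -0.1103, 0.07]
eef_rot: [-1.56, -0.79, 0.041]
ft_force: [-5.0, -0.2, 8.9]
width: -0.0
```

>>> play_rows(deltas=[[-0.05,0.07,0,0,0,0],[-0.05,0.07,0,0,0,0],[-0.05,0.07,0,0,0,0]])

```text
time_s: 11.88
position: [0.5192, -0.1103, 0.0697]
eef_rot: [-1.561, -0.791, 0.042]
ft_force: [-10.0, 0.4, 15.5]
width: 0.0002
```

```bash
python3 - <<'E'
from h import *
d=shot('w6')
i=d['pixels'][190:300,100:300,::-1]; cv2.imwrite('pics/w6c.png',cv2.resize(i,(800,440),interpolation=cv2.INTER_CUBIC))
E
```

```text
11.875 [ 0.51918834 -0.11030909  0.06970965] [-1.56061313 -0.79142613  0.04160358] [-9.97702435  0.39277379 15.4667604 ]
```

View pics/w6c.png

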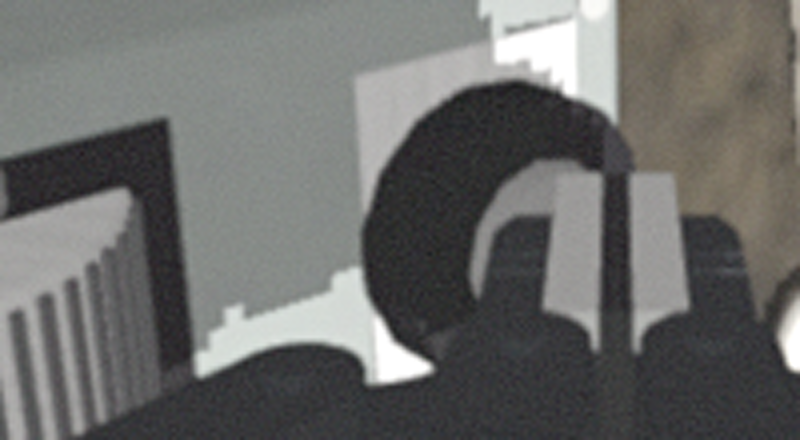

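>>> play_rows(deltas=[[0.3,-0.35,0,0,0,0],[0.7,-0.75,0,0,0,0],[1.2,-1.25,0,0,0,0],[1.5,-1.6,0,0,0,0],[1.5,-1.6,0,0,0,0]])

```text
time_s: 12.55
position: [0.5181, -0.1105, 0.0907]
eef_rot: [-1.561, -0.789, 0.042]
ft_force: [0.0, -0.4, -0.5]
width: 0.0001
```

>>> play_rows(deltas=[[-0.3,-1.5,0,0,0,0.05],[-0.8,-3.5,0,0,0,0.1],[-1.5,-5.5,0,0,0,0.2],[-2,-8,0,0,0,0.3],[-2,-8,0,0,0,0.4],[-2,-8,0,0,0,0.45],[-2,-8,0,0,0,0.45]])

```text
time_s: 13.42
position: [0.4466, -0.1145, 0.1324]
eef_rot: [-1.564, -0.335, 0.046]
ft_force: [0.3, 0.8, -0.7]
width: -0.0001
```

```bash
python3 - <<'E'
from h import *
d=shot('w7')
from workcell import robot; print(robot.state()['q'])
E
```

```text
13.425 [ 0.44662309 -0.11452603  0.13238473] [-1.56359029 -0.33466775  0.04566195] [ 0.2883474   0.75138265 -0.65660941]
[-0.54955117  0.21105837  2.08990874  0.33803023  0.58829685 -0.85234955]
```

View pics/w7.png

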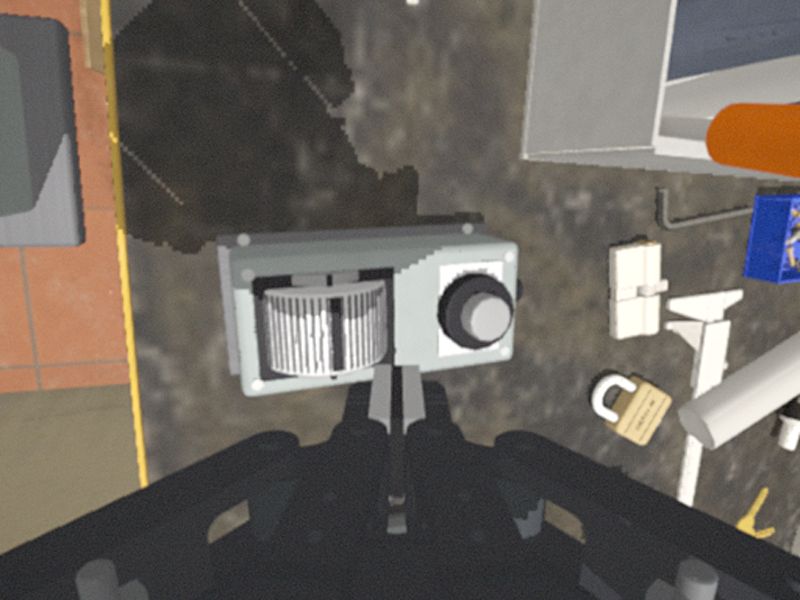

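The groove at (337,330) sits between the pointers at (328,277) and (333,376), allowing for the crest standing 10 mm higher. The button at (487,318) is back up, and the robot is touching nothing.

```bash
python3 - <<'E'
from workcell import robot
print(robot.close_job())
E
```

```text
the job is handed in; nothing more can be done
None
```

The wide unit's wheel is rolled on one detent, its button has been pressed right down and let go, and I've handed the job in at about 13.4 s.

- **Wheel:** I rolled it by friction with the shut fingertips, leaning the tool back about 20° and pressing with about 9 N. The last wrist picture shows the groove between the two pointers. An earlier estimate put the groove and pointer within about 1 mm of each other, though measured from the deck screws the groove was about 3 mm off, which is within my pixel and calibration error.
- **Button:** A rod end hangs about 12 cm above it, so I pressed with the tool leaned back 45°. It travelled about 6 mm and met a hard stop. I pressed on to about 15 N up and 10 N sideways to confirm the stop, firmer than the light touch asked for. I judged "fully down" from travel and force, not by sight. The last picture shows the button back up.
- **Everything else:** I went nowhere near the narrow unit. It was out of view in the last picture, and I took no final overall picture. The loose things I could see there looked undisturbed, and the last force reading (under 1.1 N) was no more than noise.
- **Disagreement:** The top and wrist cameras differed by about 4 to 6 mm on where the unit sits, so I used values in between. That was close enough for both the wheel and the button.

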